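# Seat the mould and throw the two-stage lock lever

### The arm

A 6-joint arm with a two-finger parallel gripper is mounted at the origin on the work surface. World frame = base frame: x ahead of the robot, y to its left, z up, the work surface at z = 0. Lengths are in mm, angles in rad, forces in N, time in s.
With the tool pointing down it reaches from about 350 to 875 mm from the base axis. Payload 4.2 kg.
Tool frame: the origin (TCP) lies at the very end of the fingers, on their centre line; the grasp point (between the pads) lies arm.grip_point_offset behind it (arm.grip_point_offset is the distance from the TCP to the grasp point, in mm); z points along the fingers, y is the line along which they close (so a half turn about z gives the same grasp; the last joint's range is limited). The gripper opens to 85 mm and grips with 20 to 120 N. Pads are 22 mm wide; open, the fingers measure 114 mm over their backs; the gripper's body (76 mm by 85 mm) begins 54 mm behind the grasp point. The pads swing forward as they close: fully open they stand 13 mm farther back than shut.
Start: joints at [1.533, 0.385, 0.008, 0, -1.194, -0.259], TCP at [182.756, 597.662, 231.312] pointing down, gripper open.
Joint ranges: [-3.14, 3.14], [-1.21, 2.06], [-1.07, 1.41], [-3.16, 2.05], [-2.99, -0.16], [-3.1, 3.1]. Speed limits (rad/s): [2.79, 2.79, 3.14, 3.14, 3.14, 3.14].

### API

Orientations are given as a unit quaternion [x, y, z, w].
In Python, from bench import arm, cams, ticket gives the robot as it stands.
- The arm moves only by the tool servo_tool, never from a script. Its argument "commands" is a list that holds one entry, the list of rows, each a list of 7 numbers: the closure in counts, from 0 (fully open) to 255 (shut), then the shift along the tool's x, y, z in m, then the turn, a rotation vector about the tool's x, y, z in degrees. In form: [[[grip, x, y, z, ax, ay, az], ...]]. A call has 1 to 10 rows; each row shifts and turns the commanded pose from where the row before left it, along the tool's axes as they then stand; what a row does not reach is not made up. A row lasts 1/12 s, in which the tool goes at most 41.7 mm and 7.16 degrees, less where a joint would pass 70% of its speed; a pose out of reach is approached as far as the arm can. A call with a gripper value outside its range is refused whole. The fingers move at their own pace and stop on an object; the grip force is fixed at half the most. Time passes only in rows, so rows that do not move let the fingers close. It gives the time, the measured TCP pose, the force, the opening and the grip force at its end, in the units of the state.
- arm.read_state(): the state, without advancing time (a new reading comes with each control period).
- cams.get_image(name): name is "side" or "top"; returns a dict with "frame" (480x640x3 uint8, blue, green, red), "K" (3x3 intrinsics, pixels), "T" (4x4, takes a point from camera to world coordinates). Camera axes: x right, y up, looking along -z (the intrinsics and any distortion apply to the point x, -y, -z); pixel columns grow to the right and rows downward; lengths in mm; the calibration is good to about 2 mm. A picture is of the moment at which its call begins. There is no depth.
- ticket.job_done(): hands the job in; it is judged then, once.
The state is a dict: "clock": time; "joints": joint angles; "joint_vel": joint speeds; "joint_efforts": joint torques, N m; "position": TCP position; "ee_rot": TCP orientation; "contact_force": force on the tool from outside, world axes, zero at the start; "wrist_torque": the same for the moment, N m; "gripper_width": finger opening in mm; "grasp_force": force on a finger pad.
Only numpy, scipy, OpenCV 4.12 (cv2) and the standard library are available. Lean on these libraries where they do the work, as an engineer would, in place of code of your own. Each camera call takes 0.05 s, during which the arm holds its last target. There are 200 camera calls.

### The job

Push the steel mould along its channel until it is fully home against the end stop. Then push the upright lock lever across, past its first click, all the way to its second stop, so that its bolt closes the channel behind the mould. Work with the fingertips only: do not lift anything, and leave the pail, bowl, scraper and spare mould where they are.

Things in the scene. Friction and masses are not known exactly. Their poses are not given: they have to be found in the camera images.
- bed: Fixed grey mould bed, plate 20 mm thick, its top 20 mm above the table. Origin at table level under the centre line of the mould channel. +x runs along the channel from its open mouth to the end stop, +y points from the channel to the lock lever, z up. In this frame (used below, mm) the plate spans x -110..130, y -65..205.
- channel_stop (a point): Middle of the end stop's face, at bed (100, 0, 40); the stop is 86 mm wide, top at z 60. The channel that leads to it is 62 mm wide (y -31..31) between steel rails 12 mm thick with tops at z 38, open at x -109. Both rails have a gap at x -56..-27 for the lock bolt; over the far (-y) one is a roof, top at z 48.
- mould: Loose open dark steel mould, 130 (its x) x 56 x 48 mm high, walls 8, about 0.8 kg. Origin at the centre of its underside. It stands in the channel on the plate (z 20), x along the channel, 32..57 mm short of the stop. Fully home its origin is at bed x = 35, its near end face at x = -30. Pushed low at the middle of the near end it slides with 1..6 N.
- lever_grip (a point): Centre of the lock lever's upright black plastic handle, 26 (bed x) x 14 (bed y) x 44 mm high, z 54..98 above the table, on a 12 mm steel shank that rises from a flat steel bolt. In the bed's frame it lies at x = -43, y = 140 minus the travel, z = 76 mm.
- lever (a joint): Travel of the lever and its bolt towards bed -y (m): 0 open, 0.040 first click (bolt half across the channel), 0.080 second stop (bolt right across, nose in the far rail). Starts at 0..0.009. Slides with 1..2 N; each bump of the spring plunger (at 0.028..0.034, 0.041..0.047, 0.068..0.074) takes 5..9 N. Stays where it is left.
- bolt_nose (a point): Tip of the lever's flat bolt, at bed x = -43, y = 44 minus the travel, z = 28 mm. The bolt is 14 mm wide (x -50..-36), z 22..35. A mould that is not home blocks it; a mould that is home lies 6 mm clear of it.
- plunger_block (a point): Top centre of the spring plunger's block beside the bolt, at bed (-82, 100, 42); block and pin span x -111..-51, y 87..113. A low bridge over the bolt stands farther out at x -70..-24, y 175..189, top at z 49.
- pail: Bystander: open galvanised pail 110 mm across, 110 mm high. Origin at the centre of its underside.
- bowl: Bystander: white enamel bowl 120 mm across, 45 mm high. Origin at the centre of its underside.
- scraper: Bystander: scraper with a wooden handle, 200 mm long, lying on the table. Origin under its middle.
- spare_mould: Bystander: two-cell steel mould 100 x 130 x 50 mm standing on the table behind the end stop. Origin at the centre of its underside.
Not all that is in view belongs to the job. What is shaped like the mould but blue or orange is not meant.

How it is judged (in metres and radians):
On the way, in this order (a step that is already met when the one before it is completed fails the run):
1. the mould is fully home against the end stop (within 4 mm), the lever still open (under 20 mm of travel) (x of mould in the frame of bed above 0.031 m and value of joint lever below 0.02 m), for 0.2 s.
2. the lever is at its second stop (within 4 mm) (value of joint lever above 0.076 m), for 0.2 s.
At the end, for the whole second after the job is handed in: The lever rests at its second stop (travel over 76 of 80 mm) and the mould lies flat in the channel, at rest, within 4 mm of the end stop (value of joint lever above 0.076 m and x of mould in the frame of bed above 0.031 m and z of mould in the frame of bed below 0.024 m and angle between mould's own z axis and vertical below 0.05 rad and linear speed of mould below 0.02 m/s); the robot touches nothing.
It fails at once if the mould is lifted (over 12 mm) or tipped (over 0.25 rad) (z of mould in the frame of bed above 0.032 m or angle between mould's own z axis and vertical above 0.25 rad).
It fails at once if a bystander is moved by more than 25 mm (distance of any of pail, bowl, scraper, spare_mould from where it was at the start of the episode above 0.025 m).
It also fails if it takes over 45 s, if anything falls off the work surface, if the arm or the gripper's body presses on something with over 40 N, if the wrist force passes 120 N, or if a joint passes its speed limit or range.

## Working session

There is one attempt and no reset: what is moved stays moved. The work goes in short steps, Python scripts to look and compute and a tool call to move; the robot and the scene stay as the last step left them, time stands still between calls to the robot, and variables do not carry over. Pictures are saved under pics/ and viewed, at most 10 in all, crops included, and the job is handed in when it is done.

Besides the shell and the picture viewer there is one more tool, called after "Call:" as name(argument=value, ...) on one line, values as JSON. servo_tool: Moves the arm, as the interface text tells. Its arguments: {"type":"object","properties":{"commands":{"type":"array","items":{"type":"array","items":{"type":"array","items":{"type":"number"}}}}},"required":["commands"]}

```bash
mkdir -p pics
python3 - <<'E'
from bench import arm,cams
import cv2,json
print(arm.read_state())
for n in("side","top"):
    d=cams.get_image(n); cv2.imwrite(f"pics/{n}0.png",d["frame"]); print(n,d["K"],d["T"],[k for k in d])
print(arm.grip_point_offset)
E
```

```text
{'clock': 0.0, 'joints': array([ 1.53263302e+00,  3.85596336e-01,  6.63188383e-03, -4.95837478e-04,
       -1.19399924e+00, -2.58595741e-01]), 'joint_vel': array([-0.0006274 , -0.00023955,  0.00112783,  0.0010539 ,  0.0003229 ,
        0.00087137]), 'joint_efforts': array([-9.24878404e-04, -3.92292023e+01,  1.88399345e+01,  4.18623984e+00,
       -4.69921360e-03, -1.76374542e-06]), 'position': array([182.57867494, 597.13222787, 230.20040965]), 'ee_rot': array([ 9.88997807e-01, -1.47926031e-01, -1.09831674e-04,  1.10245419e-03]), 'contact_force': array([-0.24755239, -0.13016692,  0.66284342]), 'wrist_torque': array([ 0.0408532 , -0.03115908,  0.05247539]), 'grasp_force': 0.0, 'gripper_width': 85.38615171822362}
side [[447.58914166   0.         318.41822912]
 [  0.         447.58914166 243.69444641]
 [  0.           0.           1.        ]] [[-9.90060366e-01  1.02290446e-01 -9.65253110e-02  4.81429554e+02]
 [-1.40612339e-01 -7.34263527e-01  6.64142487e-01  6.05585288e+02]
 [-2.93958394e-03  6.71113804e-01  7.41348515e-01  7.69283983e+02]
 [ 0.00000000e+00  0.00000000e+00  0.00000000e+00  1.00000000e+00]] ['frame', 'K', 'T']
top [[542.93412857   0.         318.35797909]
 [  0.         542.93412857 242.08523294]
 [  0.           0.           1.        ]] [[-9.03512904e-03  9.81168964e-01 -1.92939966e-01  3.69325129e+02]
 [-9.99948541e-01 -7.97508991e-03  6.27010266e-03  5.20684639e+00]
 [ 4.61331656e-03  1.92986688e-01  9.81190530e-01  1.18284135e+03]
 [ 0.00000000e+00  0.00000000e+00  0.00000000e+00  1.00000000e+00]] ['frame', 'K', 'T']
18.700000000000003
```

View pics/top0.png

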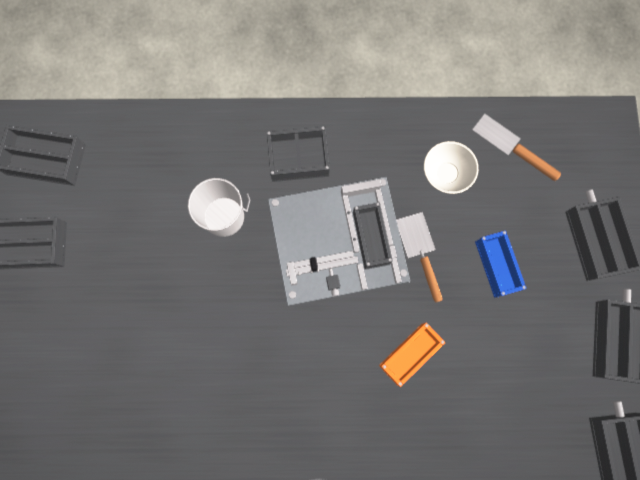

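View pics/side0.png

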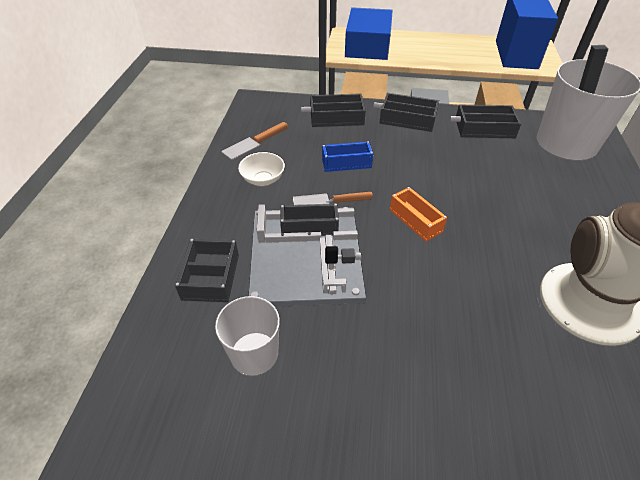

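The top view shows the bed, with its corners at about (270,193), (388,178), (409,285) and (289,304). The dark mould is at (374,235), the black handle at (314,264) and the plunger block at (333,283).

Things that could be taken for the mould:
- Dark one in the channel at (374,235). I choose this one.
- Blue at (500,264) and orange at (413,354). Neither is meant.
- Spare two-cell mould at (298,152) and dark moulds at the table edges, not in the channel.

Things that could be taken for the handle: the black one at (314,264), which I choose, and the plunger block at (333,283).

```bash
cat > h.py <<'E'
import numpy as np,cv2
from scipy.optimize import least_squares
def ray(d,uv,z):
    K,T=d["K"],d["T"]; uv=np.atleast_2d(uv).astype(float)
    r=np.c_[(uv[:,0]-K[0,2])/K[0,0],-(uv[:,1]-K[1,2])/K[1,1],-np.ones(len(uv))]@T[:3,:3].T
    o=T[:3,3]; return (o+r*((z-o[2])/r[:,2])[:,None])[:,:2]
def proj(d,P):
    K,T=d["K"],d["T"]; p=(np.atleast_2d(P)-T[:3,3])@T[:3,:3]
    return np.c_[K[0,0]*p[:,0]/-p[:,2]+K[0,2],K[1,1]*-p[:,1]/-p[:,2]+K[1,2]]
def b2w(f,P):
    P=np.atleast_2d(P).astype(float);c,s=np.cos(f[2]),np.sin(f[2])
    return np.c_[f[0]+c*P[:,0]-s*P[:,1],f[1]+s*P[:,0]+c*P[:,1],P[:,2]]
def fit(bed,w):
    R=lambda f:(b2w(f,np.c_[bed,np.zeros(len(bed))])[:,:2]-w).ravel()
    return least_squares(R,[500,0,0])
E
python3 - <<'E'
from h import *; from bench import cams
bed=np.array([[130,205],[130,-65],[-110,-65],[-110,205]])
out={}
for n,roi in(("top",(255,165,180,155)),("side",(225,190,160,125))):
    d=cams.get_image(n);f=d["frame"];x,y,w,h=roi
    g=cv2.cvtColor(f,cv2.COLOR_BGR2GRAY);hsv=cv2.cvtColor(f,cv2.COLOR_BGR2HSV)
    m=np.zeros_like(g);m[y:y+h,x:x+w]=((g>95)&(hsv[...,1]<60))[y:y+h,x:x+w]*255
    m=cv2.morphologyEx(m,cv2.MORPH_CLOSE,np.ones((3,3)))
    c=max(cv2.findContours(m,0,2)[0],key=cv2.contourArea);hull=cv2.convexHull(c)
    q=cv2.approxPolyDP(hull,4,True)[:,0];print(n,q.tolist())
    print(ray(d,q,20).round(1).tolist())
    k=f[y:y+h,x:x+w].copy();cv2.imwrite(f"pics/{n}1.png",cv2.resize(k,None,fx=4.4,fy=3.8 if 0 else 3.8))
E
```

```text
top [[434, 165], [434, 319], [255, 319], [255, 165]]
[[772.5, -263.8], [429.4, -246.5], [432.7, 133.8], [775.4, 138.4]]
side [[258, 205], [352, 207], [365, 297], [278, 314], [225, 314]]
[[743.7, -171.9], [514.9, -196.5], [464.4, 66.3], [631.8, 131.0], [735.7, 145.6]]
```

View pics/top1.png

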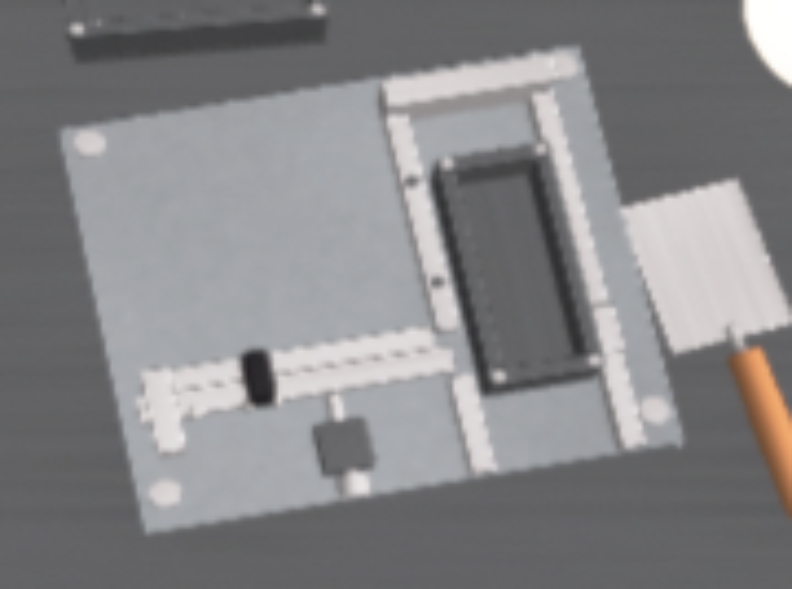

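View pics/side1.png

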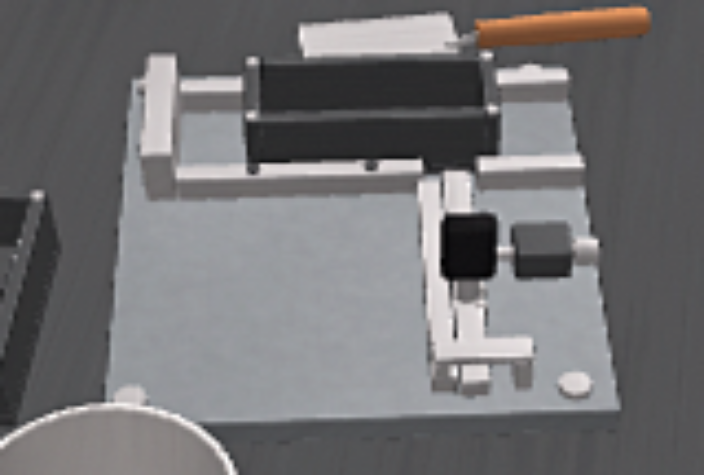

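The crop confirms the dark mould in the channel (image corners about (356,208), (378,204), (390,260), (366,264)) and the black handle at (313.9,264) with the lever open. Plate corners in the crop are (62,130), (580,46), (683,444) and (147,533).

Run:
```python
from h import *; from bench import cams
bed=np.array([[130,205],[130,-65],[-110,-65],[-110,205]])
t=cams.get_image("top");s=cams.get_image("side")
C=lambda p,o:np.array(p,float)/[4.4,3.8]+o
q=C([[62,130],[580,46],[683,444],[147,533]],[255,165])
# refine: fit plate edges by plain corner refinement
g=cv2.cvtColor(t["frame"],cv2.COLOR_BGR2GRAY)
q2=cv2.cornerSubPix(g,q.astype(np.float32)[:,None],(4,4),(-1,-1),(3,50,.01))[:,0]
print(q.round(1).tolist(),q2.round(1).tolist())
for Q in(q,q2):
    r=fit(bed,ray(t,Q,20));print(r.x,r.fun.round(1))
q3=C([[617,408],[572,70]],[225,190]);W=ray(s,q3,20);print("side corners",W.round(1).tolist(),b2w(r.x,[[-110,205,20],[-110,-65,20]]).round(1).tolist())
f=r.x
inv=lambda w:(np.array(w)-f[:2])@np.array([[np.cos(f[2]),-np.sin(f[2])],[np.sin(f[2]),np.cos(f[2])]])
print("handle top",inv(ray(t,C([[258,377]],[255,165]),98)).round(1))
print("mould rim corners (z68)",inv(ray(t,C([[437,162],[546,145],[600,365],[487,385]],[255,165]),68)).round(1).tolist())
print("side handle top face c", proj(s,b2w(f,[[-43,140,98]])), proj(t,b2w(f,[[-43,140,98]])))
print("bystanders: scraper",inv(ray(t,[[432,278],[440,300],[434,235],[402,250]],5)).round(0).tolist())
print("bed->world pts",b2w(f,[[-30-45,0,0],[-43,160,0]]).round(1).tolist())
```

```text
Traceback (most recent call last):
cv2.error: OpenCV(4.12.0) :-1: error: (-5:Bad argument) in function 'cornerSubPix'
> Overload resolution failed:
>  - Layout of the output array corners is incompatible with cv::Mat
>  - Expected Ptr<cv::UMat> for argument 'corners'
```

Run:
```python
from h import *; from bench import cams
bed=np.array([[130,205],[130,-65],[-110,-65],[-110,205]])
t=cams.get_image("top");s=cams.get_image("side")
C=lambda p,o:np.array(p,float)/[4.4,3.8]+o
q=C([[62,130],[580,46],[683,444],[147,533]],[255,165])
g=cv2.cvtColor(t["frame"],cv2.COLOR_BGR2GRAY)
q2=cv2.cornerSubPix(g,np.ascontiguousarray(q.astype(np.float32)[:,None]),(4,4),(-1,-1),(3,50,.01))[:,0]
print(q.round(1).tolist(),q2.round(1).tolist())
for Q in(q,q2):
    r=fit(bed,ray(t,Q,20));print(r.x,r.fun.round(1))
q3=C([[617,408],[572,70]],[225,190]);W=ray(s,q3,20);print("side corners",W.round(1).tolist(),b2w(r.x,[[-110,205,20],[-110,-65,20]]).round(1).tolist())
f=r.x
inv=lambda w:(np.array(w)-f[:2])@np.array([[np.cos(f[2]),-np.sin(f[2])],[np.sin(f[2]),np.cos(f[2])]])
print("handle top",inv(ray(t,C([[258,377]],[255,165]),98)).round(1))
print("mould rim corners (z68)",inv(ray(t,C([[437,162],[546,145],[600,365],[487,385]],[255,165]),68)).round(1).tolist())
print("scraper",inv(ray(t,[[432,278],[440,300],[434,235],[402,250]],5)).round(0).tolist())
np.save("f.npy",f)
```

```text
Traceback (most recent call last):
cv2.error: OpenCV(4.12.0) :-1: error: (-5:Bad argument) in function 'cornerSubPix'
> Overload resolution failed:
>  - Layout of the output array corners is incompatible with cv::Mat
>  - Expected Ptr<cv::UMat> for argument 'corners'
```

```bash
cat > m.py <<'E'
from h import *; from bench import cams
bed=np.array([[130,205],[130,-65],[-110,-65],[-110,205]])
t=cams.get_image("top");s=cams.get_image("side")
C=lambda p,o:np.array(p,float)/[4.4,3.8]+o
q=C([[62,130],[580,46],[683,444],[147,533]],[255,165])
g=np.ascontiguousarray(cv2.cvtColor(t["frame"],cv2.COLOR_BGR2GRAY))
q2=cv2.cornerSubPix(g,np.float32(q).reshape(4,1,2),(4,4),(-1,-1),(3,50,.01)).reshape(4,2)
print(q.round(1).tolist(),q2.round(1).tolist())
for Q in(q,q2):
    r=fit(bed,ray(t,Q,20));print(r.x,r.fun.round(1))
q3=C([[617,408],[572,70]],[225,190]);W=ray(s,q3,20);print("side corners",W.round(1).tolist(),b2w(r.x,[[-110,205,20],[-110,-65,20]]).round(1).tolist())
f=r.x
inv=lambda w:(np.array(w)-f[:2])@np.array([[np.cos(f[2]),-np.sin(f[2])],[np.sin(f[2]),np.cos(f[2])]])
print("handle top",inv(ray(t,C([[258,377]],[255,165]),98)).round(1))
print("mould rim corners (z68)",inv(ray(t,C([[437,162],[546,145],[600,365],[487,385]],[255,165]),68)).round(1).tolist())
print("scraper",inv(ray(t,[[432,278],[440,300],[434,235],[402,250]],5)).round(0).tolist())
np.save("f.npy",f)
E
python3 m.py
```

```text
[[269.1, 199.2], [386.8, 177.1], [410.2, 281.8], [288.4, 305.3]] [[268.79998779296875, 198.8000030517578], [385.5, 177.1999969482422], [409.79998779296875, 281.70001220703125], [287.6000061035156, 304.70001220703125]]
[ 6.05532180e+02 -1.17395935e+02  1.81813592e-01] [ 0.6  1.6  0.3 -1.1 -0.  -1.9 -0.9  1.4]
[ 6.06050037e+02 -1.15842713e+02  1.81101874e-01] [ 0.3  2.5  1.1 -2.7  0.  -1.3 -1.4  1.4]
side corners [[463.9, 67.1], [507.2, -192.4]] [[460.9, 66.0, 20.0], [509.6, -199.6, 20.0]]
handle top [[-45.4 134.4]]
mould rim corners (z68) [[62.1, 26.3], [61.8, -27.4], [-64.7, -26.3], [-65.5, 28.4]]
scraper [[-110.0, -116.0], [-160.0, -122.0], [-17.0, -142.0], [-37.0, -65.0]]
```

Call:
servo_tool(commands=[[[255,0,0,0,0,0,-6.85],[255,0,0,0,0,0,-6.85],[255,0,0,0,0,0,-6.85],[255,0,0,0,0,0,-6.85],[255,0.006,0.026,0,0,0,0],[255,0.006,0.026,0,0,0,0],[255,0.006,0.026,0,0,0,0],[255,0.006,0.026,0,0,0,0],[255,0.006,0.026,0,0,0,0],[255,0.006,0.026,0,0,0,0]]])

```text
clock: 1.33
position: [246.6, 449.5, 231.4]
ee_rot: [0.996, 0.091, 0.0, -0.0]
contact_force: [-0.3, -0.6, -0.1]
gripper_width: -0.0
grasp_force: 0.0
```

Call:
servo_tool(commands=[[[255,0.006,0.026,0,0,0,0],[255,0.006,0.026,0,0,0,0],[255,0.006,0.026,0,0,0,0],[255,0.006,0.026,0,0,0,0],[255,0.006,0.026,0,0,0,0],[255,0.006,0.026,0,0,0,0],[255,0.006,0.026,0,0,0,0],[255,0.006,0.026,0,0,0,0],[255,0.006,0.026,0,0,0,0],[255,0.006,0.026,0,0,0,0]]])

```text
clock: 2.17
position: [352.5, 204.6, 231.7]
ee_rot: [0.996, 0.091, 0.0, -0.0]
contact_force: [0.7, -0.3, -0.7]
gripper_width: 0.2
grasp_force: 0.0
```

Call:
servo_tool(commands=[[[255,0.006,0.026,0,0,0,0],[255,0.006,0.026,0,0,0,0],[255,0.006,0.026,0,0,0,0],[255,0.006,0.026,0,0,0,0],[255,0.006,0.026,0,0,0,0],[255,0.006,0.026,0,0,0,0],[255,0.006,0.026,0,0,0,0],[255,0.006,0.026,0,0,0,0],[255,0.006,0.026,0,0,0,0],[255,0.006,0.026,0,0,0,0]]])

```text
clock: 3.0
position: [458.5, -40.5, 231.6]
ee_rot: [0.996, 0.091, 0.0, -0.0]
contact_force: [0.5, 0.5, -0.2]
gripper_width: 0.0
grasp_force: 0.0
```

Call:
servo_tool(commands=[[[255,0.007,0.022,0.02,0,0,0],[255,0.007,0.022,0.02,0,0,0],[255,0.007,0.022,0.02,0,0,0],[255,0.007,0.022,0.02,0,0,0],[255,0,0,0,0,0,0],[255,0,0,0,0,0,0],[255,0,0,0,0,0,0]]])

```text
clock: 3.58
position: [501.8, -120.6, 151.7]
ee_rot: [0.996, 0.091, 0.0, 0.0]
contact_force: [0.0, -0.4, -0.0]
gripper_width: -0.1
grasp_force: 0.0
```

```bash
cat > st.py <<'E'
from h import *; from bench import arm
f=np.array([605.6,-116.8,.1815]);p=arm.read_state();w=p["position"]
R=np.array([[np.cos(f[2]),-np.sin(f[2])],[np.sin(f[2]),np.cos(f[2])]])
print("bed",((w[:2]-f[:2])@R).round(1),"z",w[2].round(1),"F bed",(p["contact_force"][:2]@R).round(1),p["clock"])
E
python3 st.py
```

```text
bed [-102.8   15. ] z 151.7 F bed [-0.1 -0.4] 3.5833
```

Call:
servo_tool(commands=[[[255,0.0,0.005,0.03,0,0,0],[255,0.0,0.005,0.03,0,0,0],[255,0.0,0.005,0.03,0,0,0],[255,0,0,0,0,0,0],[255,0,0,0,0,0,0]]])

```text
clock: 4.0
position: [504.1, -134.8, 61.7]
ee_rot: [0.996, 0.091, -0.001, 0.0]
contact_force: [0.2, 0.3, 0.4]
gripper_width: -0.3
grasp_force: 0.0
```

```bash
python3 st.py
python3 - <<'E'
from bench import cams
import cv2,numpy as np
a=cams.get_image("top")["frame"][165:320,255:435];b=cams.get_image("side")["frame"][160:315,225:405]
cv2.imwrite("pics/c2.png",cv2.resize(np.hstack([a,b]),None,fx=2.2,fy=2.2,interpolation=2))
E
```

```text
bed [-103.1    0.6] z 61.7 F bed [0.3 0.3] 4.0
```

View pics/c2.png

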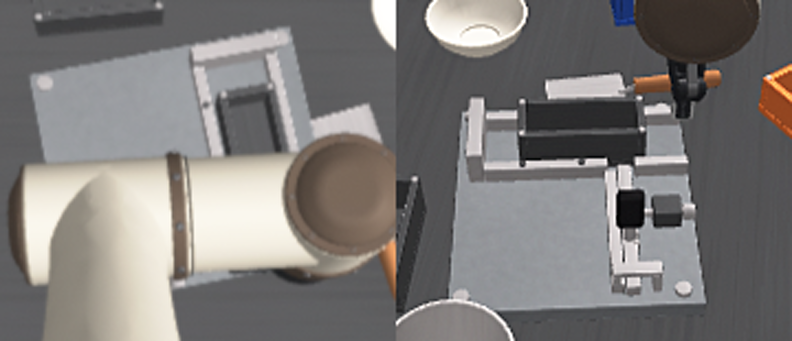

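The top view is mostly covered by the arm. The side view shows the closed fingertips at about (684,112) in the picture, over the channel mouth. They are centred, so I lower and push.

Call:
servo_tool(commands=[[[255,0,0,0.011,0,0,0],[255,0,0,0.011,0,0,0],[255,0,0,0.01,0,0,0],[255,0,0,0,0,0,0],[255,0.008,0,0,0,0,0],[255,0.008,0,0,0,0,0],[255,0.004,0,0,0,0,0],[255,0.003,0,0,0,0,0],[255,0.003,0,0,0,0,0],[255,0.003,0,0,0,0,0]]])

```text
clock: 4.93
position: [532.3, -130.2, 29.4]
ee_rot: [0.996, 0.091, -0.001, -0.0]
contact_force: [-5.8, -1.5, 4.0]
gripper_width: -0.4
grasp_force: 2.8
```

```bash
python3 st.py
```

```text
bed [-74.5   0.1] z 29.4 F bed [-6.  -0.4] 4.9333
```

Contact at about 6 N. Now I push on to about bed -45.

Call:
servo_tool(commands=[[[255,0.003,0,0,0,0,0],[255,0.003,0,0,0,0,0],[255,0.003,0,0,0,0,0],[255,0.003,0,0,0,0,0],[255,0.003,0,0,0,0,0],[255,0.003,0,0,0,0,0],[255,0.003,0,0,0,0,0],[255,0.003,0,0,0,0,0],[255,0.003,0,0,0,0,0],[255,0.001,0,0,0,0,0]]])

```text
clock: 5.77
position: [555.6, -126.0, 29.3]
ee_rot: [0.996, 0.09, -0.005, -0.0]
contact_force: [-11.5, -1.2, 10.0]
gripper_width: -0.1
grasp_force: 5.0
```

```bash
python3 st.py
```

```text
bed [-50.9  -0. ] z 29.3 F bed [-11.5   0.9] 5.7667
```

Call:
servo_tool(commands=[[[255,0.001,0,0,0,0,0],[255,0.001,0,0,0,0,0],[255,0.001,0,0,0,0,0],[255,0.001,0,0,0,0,0]]])

```text
clock: 6.1
position: [558.8, -125.4, 29.3]
ee_rot: [0.996, 0.09, -0.006, -0.0]
contact_force: [-11.0, -2.3, 10.1]
gripper_width: 0.2
grasp_force: 5.0
```

```bash
python3 st.py
```

```text
bed [-47.6  -0. ] z 29.3 F bed [-11.2  -0.2] 6.1
```

Call:
servo_tool(commands=[[[255,0,0,-0.002,0,0,0],[255,0.001,0,-0.001,0,0,0],[255,0.001,0,0,0,0,0],[255,0.001,0,0,0,0,0],[255,0,0,0,0,0,0]]])

```text
clock: 6.52
position: [566.9, -123.7, 31.7]
ee_rot: [0.996, 0.091, -0.001, -0.0]
contact_force: [-2.7, -0.3, -1.3]
gripper_width: -0.2
grasp_force: 1.6
```

```bash
python3 st.py
python3 - <<'E'
from bench import cams
import cv2,numpy as np
b=cams.get_image("side")["frame"][170:290,240:380]
cv2.imwrite("pics/c3.png",cv2.resize(b,None,fx=5,fy=5,interpolation=2))
E
```

```text
bed [-39.3   0.2] z 31.7 F bed [-2.7  0.2] 6.5167
```

View pics/c3.png

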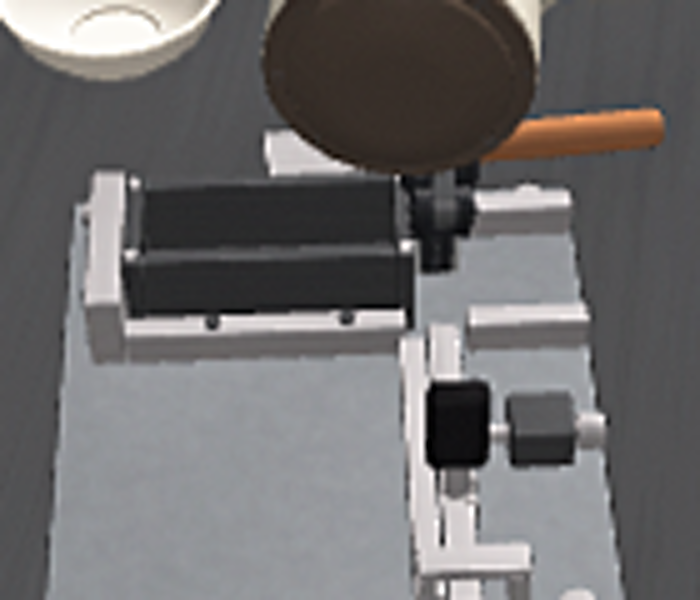

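The side crop shows the mould nearly at the stop: its far end is at (128,250) and the stop face at (125,260). The lever is untouched. I press lightly until the force rises.

Call:
servo_tool(commands=[[[255,0.001,0,0,0,0,0],[255,0.001,0,0,0,0,0],[255,0.001,0,0,0,0,0],[255,0.001,0,0,0,0,0]]])

```text
clock: 6.9
position: [568.1, -123.5, 31.9]
ee_rot: [0.996, 0.09, -0.004, -0.0]
contact_force: [-10.7, -2.4, 3.3]
gripper_width: 0.0
grasp_force: 5.4
```

```bash
python3 st.py
```

```text
bed [-38.1   0.2] z 31.9 F bed [-10.9  -0.4] 6.9
```

Call:
servo_tool(commands=[[[255,0.001,0,0,0,0,0],[255,0.001,0,0,0,0,0],[255,0.001,0,0,0,0,0],[255,0,0,0,0,0,0]]])

```text
clock: 7.23
position: [568.0, -123.5, 32.0]
ee_rot: [0.996, 0.09, -0.007, -0.0]
contact_force: [-14.9, -2.7, 7.3]
gripper_width: 0.2
grasp_force: 7.6
```

```bash
python3 st.py
```

```text
bed [-38.2   0.2] z 32.0 F bed [-15.1   0. ] 7.2333
```

Call:
servo_tool(commands=[[[255,0.002,0,-0.001,0,0,0],[255,0.002,0,0,0,0,0],[255,0.002,0,0,0,0,0],[255,0,0,0,0,0,0],[255,0,0,0,0,0,0]]])

```text
clock: 7.65
position: [567.7, -123.4, 32.1]
ee_rot: [0.996, 0.089, -0.013, -0.001]
contact_force: [-25.2, -5.0, 12.9]
gripper_width: -0.2
grasp_force: 12.8
```

```bash
python3 st.py
```

```text
bed [-38.5   0.4] z 32.1 F bed [-25.7  -0.4] 7.65
```

Home against the stop: 25 N with no motion. I back off, rise, and look at the result.

Call:
servo_tool(commands=[[[255,-0.005,0,0,0,0,0],[255,-0.01,0,0,0,0,0],[255,-0.02,0,0,0,0,0],[255,-0.025,0,0,0,0,0],[255,0,0,-0.03,0,0,0],[255,0,0,-0.035,0,0,0],[255,0,0,-0.035,0,0,0],[255,0,-0.03,0,0,0,0],[255,0,-0.035,0,0,0,0],[255,0,-0.035,0,0,0,0]]])

```text
clock: 8.48
position: [506.0, -32.4, 135.9]
ee_rot: [0.996, 0.09, 0.005, -0.001]
contact_force: [0.8, -0.3, 0.1]
gripper_width: 0.3
grasp_force: 0.0
```

Call:
servo_tool(commands=[[[255,0.01,-0.035,0,0,0,0],[255,0.02,-0.035,0,0,0,0],[255,0.015,0,0,0,0,0],[255,0,0,0,0,0,0],[255,0,0,0,0,0,0]]])

```text
clock: 8.9
position: [536.6, 44.5, 134.3]
ee_rot: [0.996, 0.091, 0.002, -0.001]
contact_force: [0.1, 0.7, -0.1]
gripper_width: 0.2
grasp_force: 0.0
```

```bash
python3 st.py
python3 - <<'E'
from bench import cams
import cv2,numpy as np
b=cams.get_image("side")["frame"][170:310,225:385]
cv2.imwrite("pics/c4.png",cv2.resize(b,None,fx=4.2,fy=4.2,interpolation=2))
E
```

```text
bed [-38.7 171.1] z 134.3 F bed [0.2 0.7] 8.9
```

View pics/c4.png

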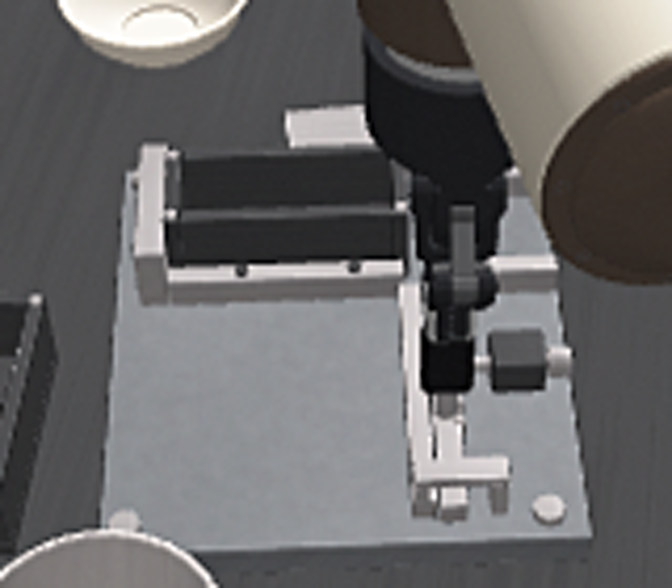

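The mould lies against the stop face (165,230 in the crop) with no visible gap, and the handle is still open at (447,360). I lower beside the handle and begin the push.

Call:
servo_tool(commands=[[[255,-0.002,0,0.02,0,0,0],[255,-0.002,0,0.025,0,0,0],[255,0,0,0.022,0,0,0],[255,0,0,0,0,0,0],[255,0,0.005,0,0,0,0],[255,0,0.004,0,0,0,0],[255,0,0.004,0,0,0,0],[255,0,0.004,0,0,0,0],[255,0,0.004,0,0,0,0]]])

```text
clock: 9.7
position: [535.7, 21.7, 67.8]
ee_rot: [0.996, 0.091, 0.002, -0.0]
contact_force: [-0.4, 2.7, 2.7]
gripper_width: 0.1
grasp_force: 1.2
```

```bash
python3 st.py
```

```text
bed [-43.7 148.8] z 67.8 F bed [0.1 2.7] 9.7
```

Call:
servo_tool(commands=[[[255,0,0.004,0,0,0,0],[255,0,0.004,0,0,0,0],[255,0,0.004,0,0,0,0],[255,0,0.004,0,0,0,0],[255,0,0.004,0,0,0,0],[255,0,0.004,0,0,0,0]]])

```text
clock: 10.2
position: [538.4, -2.6, 66.1]
ee_rot: [0.996, 0.091, -0.001, 0.0]
contact_force: [0.4, 0.0, -0.2]
gripper_width: 0.1
grasp_force: 0.0
```

```bash
python3 st.py
```

```text
bed [-45.5 124.5] z 66.1 F bed [ 0.4 -0.1] 10.2
```

Call:
servo_tool(commands=[[[255,0.001,0.004,0,0,0,0],[255,0.001,0.004,0,0,0,0],[255,0,0.004,0,0,0,0],[255,0,0.004,0,0,0,0],[255,0,0.004,0,0,0,0],[255,0,0.004,0,0,0,0],[255,0,0.004,0,0,0,0]]])

```text
clock: 10.78
position: [545.1, -29.7, 65.8]
ee_rot: [0.996, 0.09, -0.001, -0.0]
contact_force: [-0.4, 2.3, -1.5]
gripper_width: 0.0
grasp_force: 1.2
```

```bash
python3 st.py
```

```text
bed [-43.8  96.6] z 65.8 F bed [0.1 2.3] 10.7833
```

Call:
servo_tool(commands=[[[255,0,0.003,0,0,0,0],[255,0,0.003,0,0,0,0],[255,0,0.003,0,0,0,0],[255,0,0.003,0,0,0,0]]])

```text
clock: 11.12
position: [548.5, -41.4, 66.5]
ee_rot: [0.996, 0.091, 0.001, 0.0]
contact_force: [-0.3, 1.6, 0.5]
gripper_width: -0.1
grasp_force: 1.9
```

```bash
python3 st.py
```

```text
bed [-42.5  84.5] z 66.5 F bed [-0.1  1.6] 11.1167
```

Call:
servo_tool(commands=[[[255,0,0.002,0,0,0,0],[255,0,0.002,0,0,0,0],[255,0,0.002,0,0,0,0],[255,0,0.002,0,0,0,0]]])

```text
clock: 11.45
position: [548.9, -43.1, 66.6]
ee_rot: [0.996, 0.09, 0.001, -0.004]
contact_force: [-10.9, 40.4, 9.2]
gripper_width: 0.1
grasp_force: 20.5
```

```bash
python3 st.py
```

```text
bed [-42.5  82.7] z 66.6 F bed [-3.5 41.7] 11.45
```

Call:
servo_tool(commands=[[[255,0,0.002,0,0,0,0],[255,0,0.002,0,0,0,0],[255,0,0.001,0,0,0,0],[255,0,0,0,0,0,0]]])

```text
clock: 11.78
position: [548.9, -43.2, 66.7]
ee_rot: [0.996, 0.09, 0.0, -0.006]
contact_force: [-15.1, 50.7, 11.7]
gripper_width: 0.2
grasp_force: 26.4
```

```bash
python3 st.py
```

```text
bed [-42.5  82.6] z 66.7 F bed [-5.7 52.6] 11.7833
```

Hard stop at y 82.6, where 81.5 was expected. I release, retract and check.

Call:
servo_tool(commands=[[[255,0,-0.007,0,0,0,0],[255,0,-0.008,0,0,0,0],[255,0,-0.015,0,0,0,0],[255,0,0,-0.03,0,0,0],[255,0,0,-0.04,0,0,0],[255,0,0,-0.04,0,0,0],[255,-0.03,-0.02,0,0,0,0],[255,-0.035,-0.02,0,0,0,0],[255,-0.035,-0.02,0,0,0,0],[255,0,0,0,0,0,0]]])

```text
clock: 12.62
position: [429.0, 15.8, 175.8]
ee_rot: [0.996, 0.091, -0.002, -0.0]
contact_force: [-0.8, 0.8, -1.2]
gripper_width: 0.4
grasp_force: 0.0
```

```bash
python3 st.py
python3 - <<'E'
from bench import cams
import cv2,numpy as np
b=cams.get_image("side")["frame"][170:310,225:385]
cv2.imwrite("pics/c5.png",cv2.resize(b,None,fx=4.2,fy=4.2,interpolation=2))
E
```

```text
bed [-149.8  162.3] z 175.8 F bed [-0.7  1. ] 12.6167
```

View pics/c5.png

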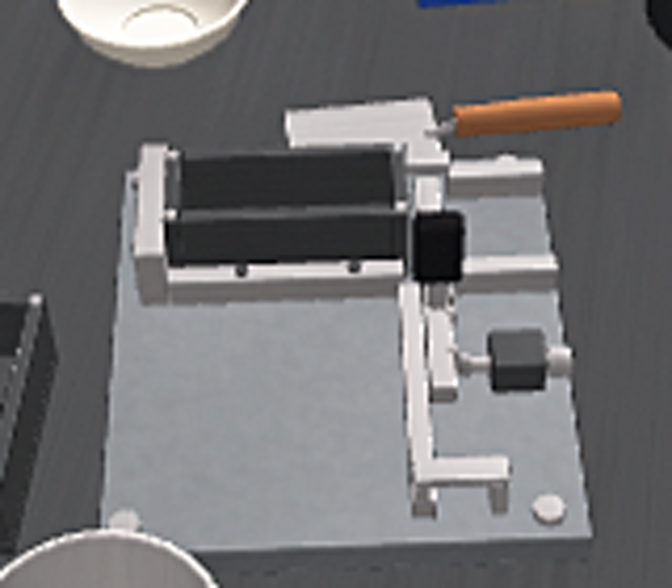

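The bolt crosses the channel into the far rail under the roof at (428,185), the handle is at (438,247), and the mould is flush with the stop. The arm is clear, so I hand in.

```bash
python3 -c "
from bench import ticket;print(ticket.job_done())"
```

```text
the job is handed in; nothing more can be done
None
```

I pushed the mould home against the end stop and the lever to its second stop. The last image shows the bolt across the channel with its nose in the far rail. I handed the job in with the arm clear; no verdict came back.

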